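# Dock the power module, latch it and press the sunken reset key

### The arm

A 7-joint arm with a two-finger parallel gripper is mounted at the origin on a cart in front of the work surface, level with it; the furniture and walls round the work are solid. World frame = base frame: x ahead of the robot, y to its left, z up, the work surface at z = 0. Lengths are in m, angles in rad, forces in N, time in s.
With the tool pointing down it reaches from about 0.4 to 0.85 m from the base axis. Payload 10.4 kg.
Tool frame: the origin (TCP) lies midway between the tips of the shut fingers; the grasp point (between the pads) lies 19 mm behind it (r.tcp_to_grasp is the z of the grasp point in the tool frame, in m); z points along the fingers, x is the direction in which the jaws open and shut, and the axes are right-handed (so a half turn about z gives the same grasp; the last joint's range is limited). The gripper opens to 87 mm and grips with 3 to 60 N. Pads are 19 mm wide; open, the fingers measure 117 mm over their backs; the gripper's body (75 mm by 190 mm) begins 51 mm behind the grasp point.
Start: joints at [-1.254, 0.332, -0.065, 1.46, 0.022, 1.35, -0.088], TCP at [0.208, 0.589, 0.192] pointing down, gripper open.
Joint ranges: [-2.6, 2.6], [-0.5, 2.12], [-1.47, 1.34], [0.16, 2.42], [-1.27, 4.41], [0.06, 2.06], [-2.6, 2.6]. Speed limits (rad/s): [2.22, 2.22, 2.79, 2.79, 3.14, 3.14, 3.14].

### API

Orientations are given as a unit quaternion [x, y, z, w].
In Python, from bench import r, camera, close_job gives the robot as it stands. The module is installed in compiled form; this text tells all that it offers.
- The arm moves only by the shell command python3 -m crank 'ROWS' [FORCE]. ROWS is JSON, a list of rows, each an object of numbers: "x", "y", "z": the shift along the tool's x, y, z scaled (see below); "ax", "ay", "az": the turn, a rotation vector about the tool's x, y, z scaled (see below); "claw": the closure, from -1 (fully open) to 1 (shut), so that 0 is half open. A call has exactly 5 rows; each row is the pose to reach, as a shift and turn from the pose commanded when the call began, along the tool's axes at that moment; what a row does not reach only later rows make up. The controller multiplies each number of a shift by 1 m and each number of a turn by 2 rad. A row lasts 1/12 s, in which the tool goes at most 41.7 mm and 7.16 degrees, less where a joint would pass 70% of its speed; a pose out of reach is approached as far as the arm can. A call with a number of a shift or a turn outside -1 to 1 is refused whole. A call with a gripper value outside its range is refused whole. The fingers move at their own pace and stop on an object; FORCE is the grip in N (left out, the last holds). Time passes only in rows, so rows that repeat a pose let the fingers close, or fill a call up. It gives the time, the measured TCP pose, the force and the opening at its end, in the units of the state.
- r.read_state(): the state, without advancing time (a new reading comes with each control period).
- camera(name): name is "scene" or "top"; returns a dict with "color" (400x640x3 uint8, blue, green, red), "fx", "fy", "cx", "cy" (pixels), "D" ([k1, k2, p1, p2, k3] as OpenCV has them; the pictures are not rectified), "eye" and "orientation" of the camera in the world. Camera axes: x right, y down, z forward; pixel columns grow to the right and rows downward; lengths in m; the calibration is good to about 2 mm. A picture is of the moment at which its call begins. There is no depth.
- close_job(): hands the job in, once; it reports no verdict.
The state is a dict: "time": time; "joint_positions": joint angles; "joint_vel": joint speeds; "joint_torque": joint torques, N m; "ee_pos": TCP position; "eef_rot": TCP orientation; "ft_force": force on the tool from outside, world axes, zero at the start; "torque": the same for the moment, N m; "width": finger opening in m.
Only numpy, scipy, OpenCV 4.12 (cv2) and the standard library are available. Lean on these libraries where they do the work, as an engineer would, in place of code of your own. Each camera call takes 0.05 s, during which the arm holds its last target. There are 200 camera calls.

### The job

With the fingertips, push the black power module along its cradle until it is fully home against the end stops, then swing the orange latch fully across behind it, and finally reach a fingertip down into the round well of the grey connector head, press the sunken blue reset key all the way down and let it come up again. Only push and press: do not lift the module, do not press the key before the module is home and latched, and leave the screwdriver, the hex keys and the steel puck where they lie.

Things in the scene. Friction and masses are not known exactly. Their poses are not given: they have to be found in the camera images.
- dock: Docking cradle, fixed, 315 x 140 mm. Origin on the bench; x points from its open mouth to the grey connector head (the way the module is pushed), z up. 4 mm floor plate x -175 to 140, y -70 to 70 mm. Guide rails x -99 to 62 mm, inner faces y +-47 mm, tops 28 mm above the bench. Head x 63 to 138, y +-61 mm, top 70 mm above the bench. The module is home when its origin is at x = -20 mm
- module: Black power module with slotted top, 160 x 90 x 53 mm, 0.6 kg, loose on the cradle's floor plate between the rails, 25 to 55 mm short of home. Origin: centre of its underside, x along its length and the cradle's x. Push its face at x = -80 mm (90 mm wide, 5 to 50 mm up). Sliding takes 2 to 6 N; sprung contact pins add up to 1.5 N over the last 5 mm; then rubber end stops
- latch_arm (a joint): Orange latch arm, 10 mm thick, 30 to 44 mm above the bench, on an upright pivot. Rad: 0 = points straight out of the mouth (cradle -x), clear of the module; grows towards the cradle's middle; 1.57 = at its stop, along cradle +y, its near face 2 mm behind the home module. Starts -0.5 to 0; light friction (1 N at its end), stays where it is left
- latch_tip (a point): Centre of the round end of the orange arm (12 mm in diameter, 30 to 47 mm above the bench), 56 mm from the pivot and 37 mm above the bench
- latch_pivot (a point): Pivot of the orange latch, 37 mm above the bench, at x = -107, y = -59 mm of the cradle; fixed to the cradle
- well_mouth (a point): Centre of the mouth of the round finger well in the top of the connector head, 70 mm above the bench. The well is 52 mm in diameter, with plain upright walls, 30 mm deep; the blue key stands in its middle
- reset_key (a joint): How far the sunken blue reset key is pressed, in m: 0 = up, 0.004 = all the way down. It springs back; it takes about 1.2 N to start and 4.4 N to press fully
- key_top (a point): Centre of the top of the blue reset key (round, 27 mm in diameter), 18 mm below the rim of the well when up
- screwdriver_red: Bystander: screwdriver with a red handle, 195 mm long, lying beyond the cradle. Origin at the centre of its underside
- key_set: Bystander: set of hex keys in a teal holder, 118 mm long, lying on the robot's side of the cradle. Origin at the centre of its underside
- puck: Bystander: round steel puck, 45 mm in diameter, 12 mm tall, lying past the head end of the cradle. Origin at the centre of its underside

How it is judged:
On the way, in this order (a step that is already met when the one before it is completed fails the run):
1. the module is home against the end stops (within 4 mm) (x of module in the frame of dock above -0.024 m), for 0.2 s.
2. the latch is swung across behind the home module (at least 1.45 rad) (value of joint latch_arm above 1.45 rad and x of module in the frame of dock above -0.024 m), for 0.2 s.
3. the reset key is pressed down by a finger (at least 3 of its 4 mm) (value of joint reset_key above 0.003 m and contact force between the fingers and reset_key above 0.5 N), for 0.1 s.
4. the reset key has come up again (value of joint reset_key below 0.001 m), for 0.1 s.
At the end, for the whole second after the job is handed in: The module rests on the cradle floor within 4 mm of its end stops, the latch lies across behind it (at least 1.45 rad), and the reset key has been pressed at least 3 mm by a finger and is up again (all of step 2 and height (world z) of module below 0.007 m and linear speed of module below 0.02 m/s and value of joint reset_key below 0.001 m); the robot touches nothing.
It fails at once if the reset key is pressed before the module is home and latched (value of joint reset_key above 0.002 m and (x of module in the frame of dock below -0.026 m or value of joint latch_arm below 1.4 rad)).
It fails at once if the module is lifted or tipped (height (world z) of module above 0.012 m or angle between module's own z axis and vertical above 0.1 rad).
It fails at once if a bystander is moved more than 15 mm (distance of any of screwdriver_red, key_set, puck from where it was at the start of the episode above 0.015 m).
It also fails if it takes over 58 s, if anything falls off the work surface, if the arm or the gripper's body presses on something with over 40 N, if the wrist force passes 120 N, or if a joint passes its speed limit or range.

## Working session

There is one attempt and no reset: what is moved stays moved. The work goes in short steps, Python scripts to look and compute and a shell command to move; the robot and the scene stay as the last step left them, time stands still between calls to the robot, and variables do not carry over. Pictures are saved under pics/ and viewed, about 8 in all and at most 12, crops included, and the job is handed in when it is done.

```bash
mkdir -p pics
cat > h.py <<'E'
import numpy as np, cv2
from scipy.spatial.transform import Rotation as R
from bench import r, camera, close_job
def ray(c,u,v):
    K=np.array([[c['fx'],0,c['cx']],[0,c['fy'],c['cy']],[0,0,1]])
    p=cv2.undistortPoints(np.array([[[u,v]]],float),K,np.array(c['D'],float))[0,0]
    return R.from_quat(c['orientation']).apply([p[0],p[1],1.])
def onz(c,u,v,z):
    d=ray(c,u,v); e=np.array(c['eye']); return e+d*(z-e[2])/d[2]
E
python3 - <<'E'
from h import *
for n in('scene','top'):
    c=camera(n); cv2.imwrite(f'pics/{n}0.png',c['color']); print(n,{k:np.round(v,4) for k,v in c.items() if k!='color'})
s=r.read_state(); print({k:np.round(v,3) for k,v in s.items()}, R.from_quat(s['eef_rot']).as_matrix().round(3))
E
```

```text
scene {'fx': np.float64(364.2756), 'fy': np.float64(364.2756), 'cx': np.float64(322.1398), 'cy': np.float64(194.703), 'D': array([0.0104, 0.    , 0.    , 0.    , 0.    ]), 'eye': array([ 0.0066, -0.4402,  0.439 ]), 'orientation': array([ 0.7781, -0.3073,  0.2095, -0.5061])}
top {'fx': np.float64(464.6278), 'fy': np.float64(464.6278), 'cx': np.float64(316.5542), 'cy': np.float64(204.3347), 'D': array([-0.0489,  0.    ,  0.    ,  0.    ,  0.    ]), 'eye': array([0.4478, 0.1592, 0.9109]), 'orientation': array([-0.7038,  0.7087, -0.0429,  0.0232])}
{'time': np.float64(0.1), 'joint_positions': array([-1.254,  0.333, -0.065,  1.461,  0.022,  1.35 , -0.088]), 'joint_vel': array([-0.   , -0.002, -0.   , -0.003,  0.001,  0.   , -0.   ]), 'joint_torque': array([ 2.0000e-03, -6.2454e+01,  2.5000e-02, -3.9072e+01, -6.1000e-02,
        3.6000e-02,  0.0000e+00]), 'ee_pos': array([0.208, 0.589, 0.191]), 'eef_rot': array([ 0.816,  0.577, -0.   ,  0.   ]), 'ft_force': array([-0.446,  0.332, -0.548]), 'torque': array([ 0.079,  0.079, -0.033]), 'width': np.float64(0.087)} [[ 0.333  0.943 -0.   ]
 [ 0.943 -0.333 -0.001]
 [-0.001  0.    -1.   ]]
```

View pics/top0.png

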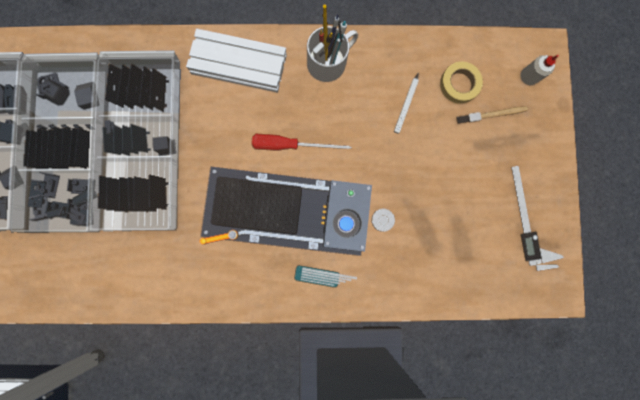

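View pics/scene0.png

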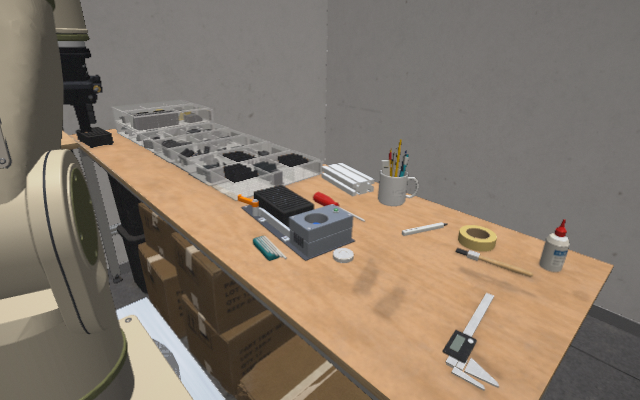

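Top view: the dock runs left to right, with the mouth at about (207,210), the head at about (348,217) with the blue key at (347,224), and the latch pivot at about (233,235) with its tip at (203,240). The puck is at (383,219), the hex keys at (322,276) and the screwdriver at (300,143).

```bash
cat >> h.py <<'E'
def cen(m):
    n,l,s,c=cv2.connectedComponentsWithStats(m.astype(np.uint8)); i=1+np.argmax(s[1:,4]); return c[i],s[i],(l==i)
def masks(c):
    h=cv2.cvtColor(c['color'],cv2.COLOR_BGR2HSV).astype(int); H,S,V=h[...,0],h[...,1],h[...,2]
    box=np.zeros(H.shape,bool); box[155:265,190:380]=True
    return dict(blue=(H>100)&(H<120)&(S>150)&(V>150)&box, orange=(H>8)&(H<22)&(S>200)&(V>190)&box)
E
python3 - <<'E'
from h import *
c=camera('top'); m=masks(c)
cv2.imwrite('pics/crop1.png',cv2.resize(c['color'][155:265,190:400],None,fx=3.8,fy=3.8,interpolation=cv2.INTER_CUBIC))
b=cen(m['blue']); print('blue',b[0],b[1],onz(c,*b[0],.052))
o=cen(m['orange']); print('or',o[0],o[1])
ys,xs=np.nonzero(o[2]); print(np.c_[xs,ys][np.argsort(xs)][[0,1,2,-3,-2,-1]].tolist())
E
```

```text
blue [347.5        218.33333333] [345 218   6   2   6] [0.50187289 0.07768409 0.052     ]
or [216.20618557 237.88659794] [205 234  23   9  97]
[[205, 239], [206, 238], [206, 239], [226, 236], [227, 237], [227, 238]]
```

View pics/crop1.png

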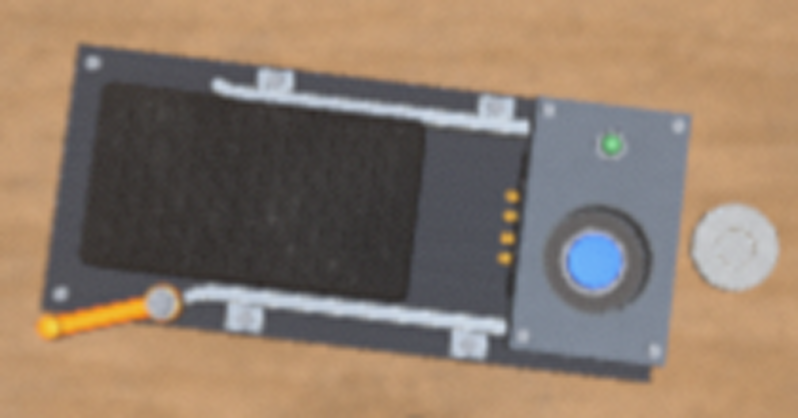

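The crop shows the head's top corners at (538,98), (690,115), (662,365) and (511,347). The module's top corners are at (102,83), (424,122), (408,300) and (81,265), the pivot is at (163,302), the latch tip at (48,326) and the key at (595,260).

Run:
```python
from h import *
c=camera('top')
P=lambda u,v,z: onz(c,(u+.5)/3.8-.5+190,(v+.5)/3.8-.5+155,z)[:2]
# dock fit: known dock points
L=[((63,61),(538,98,.07)),((138,61),(690,115,.07)),((138,-61),(662,365,.07)),((63,-61),(511,347,.07)),((-175,70),(80,44,.004)),((-175,-70),(42,310,.004)),((-107,-59),(163,302,.047))]
A=np.array([l[0] for l in L])/1000; B=np.array([P(*l[1]) for l in L])
a0,b0=A.mean(0),B.mean(0); U,_,Vt=np.linalg.svd((A-a0).T@(B-b0)); Rm=Vt.T@U.T; t=b0-Rm@a0
print('dock',t,np.degrees(np.arctan2(Rm[1,0],Rm[0,0])),np.linalg.det(Rm)); print('res mm',((A@Rm.T+t-B)*1000).round(1).tolist())
D=lambda p: ((Rm.T@(p-t))*1000).round(1)
W=lambda x,y:(Rm@(np.array([x,y])/1000)+t).round(4)
print('module corners',[D(P(u,v,.057)).tolist() for u,v in((102,83),(424,122),(408,300),(81,265))])
print('key',D(P(595,260,.052)),P(595,260,.052),'well',D(P(598,260,.07)),'tip',D(P(48,326,.045)),P(48,326,.045))
np.savez('dock.npz',R=Rm,t=t)
```

```text
dock [0.51892502 0.1779645 ] -97.2091903780786 1.0
res mm [[1.1, -0.4], [0.3, -1.5], [-0.8, -1.9], [-0.6, 0.7], [0.9, 1.2], [-0.5, 1.2], [-0.5, 0.7]]
module corners [[-148.6, 43.4], [9.4, 43.3], [12.1, -43.6], [-146.4, -45.6]]
key [100.2 -13.3] [0.49312458 0.08020627] well [100.1 -14.3] tip [-160.8  -76.7] [0.46300765 0.34708116]
```

```bash
cat >> h.py <<'E'
try:
    d=np.load('dock.npz'); Rm,t=d['R'],d['t']
except Exception: pass
def go(x,y,z):
    "prints remaining shift (tool axes) and turn to dock pose (mm) with tool x = dock y"
    s=r.read_state(); T=R.from_quat(s['eef_rot']); p=np.array(s['ee_pos'])
    w=np.r_[Rm@(np.array([x,y])/1000)+t,z/1000]
    G=R.from_matrix(np.c_[np.r_[Rm[:,1],0],np.r_[Rm[:,0],0],[0,0,-1]])
    print('t',round(s['time'],2),'dock',((Rm.T@(p[:2]-t))*1000).round(1),'z',p[2].round(4),'w',round(s['width'],4),'F dock',(Rm.T@s['ft_force'][:2]).round(1),s['ft_force'][2].round(1),
     '| shift',T.inv().apply(w-p).round(4),'turn/2',((T.inv()*G).as_rotvec()/2).round(4), 'q',np.round(s['joint_positions'],2))
E
python3 -m crank '[{"x":-0.008,"y":0.026,"az":0.045,"claw":1},{"x":-0.016,"y":0.052,"az":0.09,"claw":1},{"x":-0.024,"y":0.078,"az":0.135,"claw":1},{"x":-0.032,"y":0.104,"az":0.18,"claw":1},{"x":-0.04,"y":0.13,"az":0.226,"claw":1}]' 15
python3 -c "
from h import *
go(-170,0,120)"
```

```text
t 0.2 dock [-368.8 -359.8] z 0.1915 w 0.087 F dock [ 0.1 -0.2] 0.4 | shift [-0.1178  0.3938  0.0716] turn/2 [3.000e-04 3.000e-04 6.784e-01] q [-1.25  0.33 -0.06  1.46  0.02  1.35 -0.09]schema error: expected keys x, y, z, ax, ay, az, claw
```

```bash
python3 -m crank '[{"x":-0.008,"y":0.026,"z":0,"ax":0,"ay":0,"az":0.045,"claw":1},{"x":-0.016,"y":0.052,"z":0,"ax":0,"ay":0,"az":0.09,"claw":1},{"x":-0.024,"y":0.078,"z":0,"ax":0,"ay":0,"az":0.135,"claw":1},{"x":-0.032,"y":0.104,"z":0,"ax":0,"ay":0,"az":0.18,"claw":1},{"x":-0.04,"y":0.13,"z":0,"ax":0,"ay":0,"az":0.226,"claw":1}]' 15
python3 -c "
from h import *
go(-170,0,120)"
```

```text
time: 0.62
ee_pos: [0.3184, 0.5073, 0.1918]
eef_rot: [0.926, 0.378, -0.0, 0.0]
ft_force: [0.2, 0.3, 0.4]
width: 0.0619
t 0.62 dock [-301.5 -240.3] z 0.1918 w 0.0619 F dock [-0.3  0.2] 0.4 | shift [0.0462 0.27   0.0718] turn/2 [0.000e+00 1.000e-04 4.503e-01] q [-1.14  0.27  0.06  1.54 -0.02  1.33 -0.3 ]
```

```bash
python3 -m crank '[{"x":0.005,"y":0.027,"z":0,"ax":0,"ay":0,"az":0.045,"claw":1},{"x":0.01,"y":0.054,"z":0,"ax":0,"ay":0,"az":0.09,"claw":1},{"x":0.015,"y":0.081,"z":0,"ax":0,"ay":0,"az":0.135,"claw":1},{"x":0.02,"y":0.108,"z":0,"ax":0,"ay":0,"az":0.18,"claw":1},{"x":0.023,"y":0.135,"z":0,"ax":0,"ay":0,"az":0.225,"claw":1}]'
python3 -c "
from h import *
go(-170,0,120)"
```

```text
time: 1.03
ee_pos: [0.4298, 0.4275, 0.1918]
eef_rot: [0.987, 0.162, -0.0, 0.0]
ft_force: [0.9, 0.5, -0.3]
width: 0.0285
t 1.03 dock [-236.4 -119.8] z 0.1918 w 0.0285 F dock [-0.6  0.8] -0.3 | shift [0.0789 0.1119 0.0718] turn/2 [0.     0.     0.2252] q [-1.01  0.29  0.19  1.53 -0.06  1.33 -0.49]
```

```bash
python3 -m crank '[{"x":0.016,"y":0.022,"z":0.01,"ax":0,"ay":0,"az":0.045,"claw":1},{"x":0.032,"y":0.045,"z":0.02,"ax":0,"ay":0,"az":0.09,"claw":1},{"x":0.048,"y":0.067,"z":0.03,"ax":0,"ay":0,"az":0.135,"claw":1},{"x":0.064,"y":0.09,"z":0.045,"ax":0,"ay":0,"az":0.18,"claw":1},{"x":0.079,"y":0.112,"z":0.06,"ax":0,"ay":0,"az":0.225,"claw":1}]'
python3 - <<'E'
from h import *
go(-170,0,25)
c=camera('top'); cv2.imwrite('pics/c2.png',cv2.resize(c['color'][130:290,150:400],None,fx=3,fy=3))
go(-170,0,25)
E
```

```text
time: 1.45
ee_pos: [0.5409, 0.3469, 0.1316]
eef_rot: [0.998, -0.063, 0.0, -0.0]
ft_force: [-0.4, 0.8, -0.1]
width: 0.0017
t 1.45 dock [-170.4    0.6] z 0.1316 w 0.0017 F dock [-0.8 -0.5] -0.1 | shift [-0.0007  0.0004  0.1066] turn/2 [-0.0002 -0.0003  0.0001] q [-0.88  0.41  0.31  1.51 -0.13  1.24 -0.67]
t 1.5 dock [-164.5    4.5] z 0.128 w 0.0007 F dock [5.4 0. ] -2.5 | shift [-0.0046 -0.006   0.1029] turn/2 [ 0.0026 -0.0001 -0.0063] q [-0.87  0.42  0.32  1.51 -0.13  1.24 -0.68]
```

View pics/c2.png

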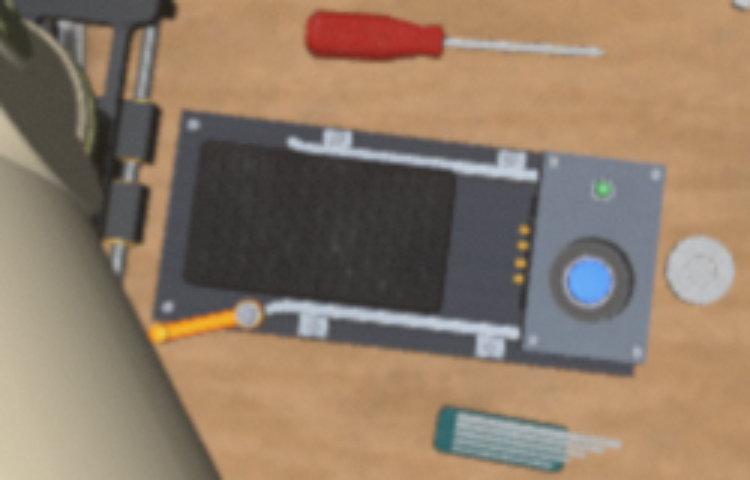

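The picture shows the gripper behind the mouth and clear of both module and latch. Nothing has moved. Next I lower and settle.

```bash
python3 -m crank '[{"x":0,"y":-0.001,"z":0.03,"ax":0,"ay":0,"az":0,"claw":1},{"x":0,"y":-0.001,"z":0.06,"ax":0,"ay":0,"az":0,"claw":1},{"x":0,"y":-0.001,"z":0.09,"ax":0,"ay":0,"az":0,"claw":1},{"x":0,"y":-0.001,"z":0.105,"ax":0,"ay":0,"az":0,"claw":1},{"x":0,"y":-0.001,"z":0.105,"ax":0,"ay":0,"az":0,"claw":1}]'
python3 -c "
from h import *
go(-170,0,25)"
```

```text
time: 1.92
ee_pos: [0.5371, 0.3474, 0.0227]
eef_rot: [0.998, -0.06, -0.003, 0.002]
ft_force: [-0.5, -0.3, 0.3]
width: 0.0006
t 1.92 dock [-170.4   -3.2] z 0.0227 w 0.0006 F dock [ 0.4 -0.5] 0.3 | shift [ 0.0032  0.0004 -0.0023] turn/2 [0.0024 0.0025 0.0028] q [-0.86  0.52  0.29  1.61 -0.16  1.05 -0.65]
```

```bash
python3 -m crank '[{"x":0.002,"y":0.008,"z":0,"ax":0,"ay":0,"az":0,"claw":1},{"x":0.002,"y":0.014,"z":0,"ax":0,"ay":0,"az":0,"claw":1},{"x":0.002,"y":0.02,"z":0,"ax":0,"ay":0,"az":0,"claw":1},{"x":0.002,"y":0.026,"z":0,"ax":0,"ay":0,"az":0,"claw":1},{"x":0.002,"y":0.032,"z":0,"ax":0,"ay":0,"az":0,"claw":1}]'
python3 -m crank '[{"x":0,"y":0.004,"z":0,"ax":0,"ay":0,"az":0,"claw":1},{"x":0,"y":0.008,"z":0,"ax":0,"ay":0,"az":0,"claw":1},{"x":0,"y":0.012,"z":0,"ax":0,"ay":0,"az":0,"claw":1},{"x":0,"y":0.016,"z":0,"ax":0,"ay":0,"az":0,"claw":1},{"x":0,"y":0.02,"z":0,"ax":0,"ay":0,"az":0,"claw":1}]'
python3 -c "
from h import *
go(-109,0,22)"
```

```text
time: 2.33
ee_pos: [0.5384, 0.3163, 0.0281]
eef_rot: [0.998, -0.061, 0.001, -0.001]
ft_force: [0.5, 0.2, 0.3]
width: 0.0006
time: 2.75
ee_pos: [0.5354, 0.2968, 0.027]
eef_rot: [0.998, -0.06, -0.0, -0.0]
ft_force: [-0.9, -1.0, -0.3]
width: 0.0004
t 2.75 dock [-120.     1.5] z 0.027 w 0.0004 F dock [ 1.1 -0.7] -0.3 | shift [-0.0015  0.011   0.005 ] turn/2 [-0.0001  0.      0.0025] q [-0.82  0.45  0.3   1.69 -0.15  1.02 -0.59]
```

Run:
```python
from h import *
c=camera('top'); cv2.imwrite('pics/c3.png',cv2.resize(c['color'][130:290,150:400],None,fx=3,fy=3))
go(-109,0,22)
```

```text
t 2.8 dock [-118.9    1.7] z 0.0269 w 0.0007 F dock [1.1 0.2] -0.3 | shift [-0.0018  0.0099  0.0049] turn/2 [0.0002 0.     0.0021] q [-0.82  0.45  0.3   1.69 -0.15  1.02 -0.59]
```

View pics/c3.png

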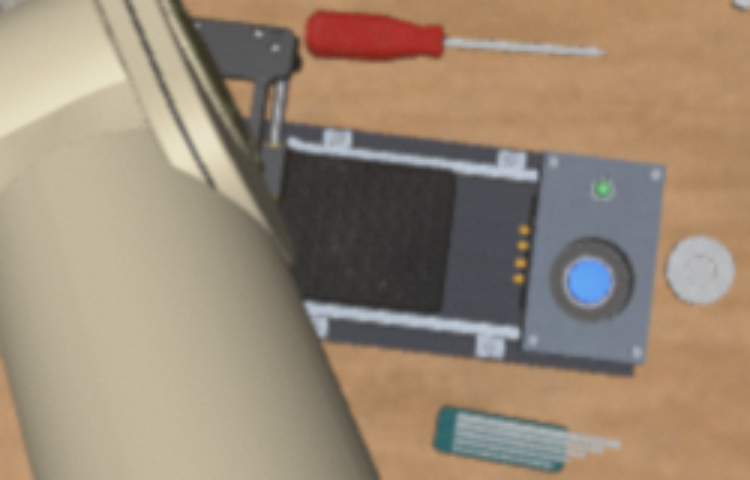

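The module's front edge is still at (456,172)–(442,313), so it has not moved even though the TCP reads x=-119. I need to see the fingertips from the scene camera.

Run:
```python
from h import *
c=camera('scene')
def proj(c,p):
    Rc=R.from_quat(c['orientation']).inv(); q=Rc.apply(np.array(p)-c['eye'])
    K=np.array([[c['fx'],0,c['cx']],[0,c['fy'],c['cy']],[0,0,1]])
    return cv2.projectPoints(q[None],np.zeros(3),np.zeros(3),K,np.array(c['D'],float))[0][0,0]
w=lambda x,y,z: np.r_[Rm@(np.array([x,y])/1000)+t,z/1000]
s=r.read_state(); im=cv2.resize(c['color'][110:290,190:390],None,fx=3.3,fy=3.3,interpolation=cv2.INTER_CUBIC)
pts={'tcp':s['ee_pos'],'home':w(-100,45,57),'mod':w(-148,45,57),'modf':w(12,-45,57),'well':w(100,-14,70),'piv':w(-107,-59,47)}
for k,p in pts.items():
    q=(proj(c,p)-[190,110])*3.3; print(k,q.round()); cv2.drawMarker(im,tuple(int(v) for v in q),(0,0,255) if k=='tcp' else (0,255,0),0,12,1)
cv2.imwrite('pics/s4.png',im)
```

```text
tcp [276. 300.]
home [332. 262.]
mod [302. 244.]
modf [308. 340.]
well [416. 359.]
piv [214. 300.]
```

View pics/s4.png

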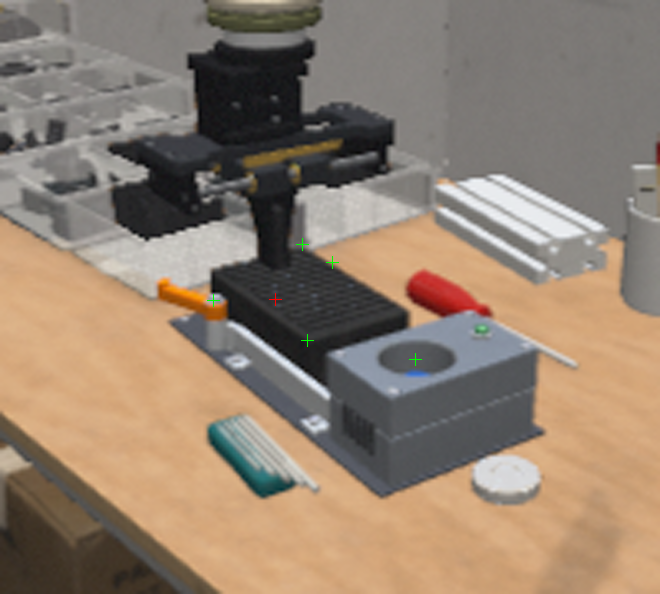

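The scene view shows the fingers at about (275,265), overlapping the rear of the module. The well and pivot markers line up, so calibration is good. I'll compare the current top view with the first one numerically.

Run:
```python
from h import *
a=cv2.imread('pics/top0.png'); c=camera('top'); b=c['color']
for v in (200,212,225): print(v,[int(x) for x in a[v,285:325].mean(1)],'\n   ',[int(x) for x in b[v,285:325].mean(1)])
s0=cv2.imread('pics/scene0.png'); s=camera('scene'); s1=s['color']
A=np.hstack([cv2.resize(q[170:250,235:335],None,fx=4,fy=4,interpolation=cv2.INTER_CUBIC) for q in(s0,s1)]); cv2.imwrite('pics/s5.png',A)
go(-109,0,22)
```

```text
200 [57, 59, 57, 50, 55, 58, 55, 60, 57, 54, 55, 56, 55, 54, 51, 52, 77, 85, 84, 84, 85, 84, 82, 85, 85, 85, 84, 82, 83, 86, 84, 86, 85, 84, 84, 83, 84, 84, 85, 83] 
    [54, 56, 55, 51, 51, 52, 54, 53, 56, 50, 51, 53, 51, 48, 46, 50, 73, 77, 78, 78, 78, 78, 78, 79, 79, 79, 79, 78, 79, 79, 80, 79, 78, 79, 80, 77, 79, 77, 79, 77]
212 [56, 51, 52, 53, 50, 53, 54, 51, 51, 53, 55, 56, 52, 51, 54, 79, 84, 84, 83, 82, 81, 85, 82, 82, 84, 83, 85, 85, 82, 84, 85, 83, 84, 85, 85, 83, 85, 101, 134, 138] 
    [54, 50, 48, 47, 48, 50, 51, 51, 48, 49, 50, 52, 49, 46, 53, 71, 78, 79, 77, 79, 77, 79, 78, 78, 78, 76, 78, 76, 79, 78, 78, 77, 79, 78, 79, 78, 78, 95, 126, 128]
225 [53, 55, 54, 53, 53, 55, 53, 51, 55, 52, 53, 48, 51, 76, 82, 83, 83, 81, 79, 83, 80, 82, 83, 81, 84, 82, 82, 83, 82, 81, 83, 83, 82, 82, 82, 81, 82, 84, 79, 62] 
    [48, 50, 51, 51, 50, 48, 50, 50, 51, 49, 53, 47, 46, 68, 76, 77, 77, 76, 75, 77, 77, 77, 76, 76, 76, 77, 76, 77, 78, 77, 77, 77, 75, 77, 75, 78, 78, 76, 72, 58]
t 2.95 dock [-120.3    1.5] z 0.0269 w 0.0009 F dock [-0.9 -0.9] -0.4 | shift [-0.0015  0.0113  0.0049] turn/2 [-0.0001  0.      0.0024] q [-0.82  0.45  0.3   1.69 -0.15  1.02 -0.59]
```

View pics/s5.png

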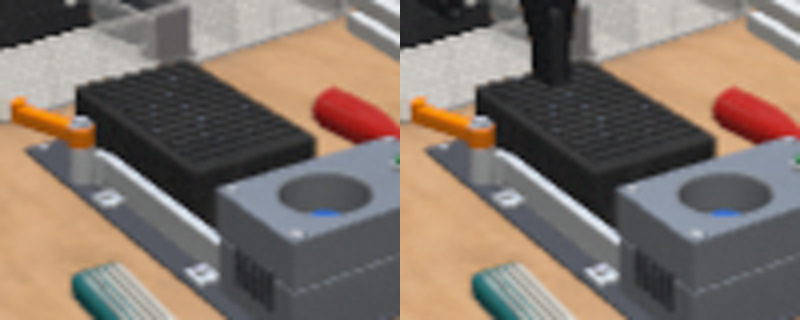

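The module has not moved. The fingertips seem to end at the height of its top, at (557,83), although the reported TCP projects to (554,124). I'll lift and check the reported TCP against the picture.

```bash
python3 -m crank '[{"x":0,"y":0,"z":-0.02,"ax":0,"ay":0,"az":0,"claw":1},{"x":0,"y":0,"z":-0.04,"ax":0,"ay":0,"az":0,"claw":1},{"x":0,"y":0,"z":-0.06,"ax":0,"ay":0,"az":0,"claw":1},{"x":0,"y":0,"z":-0.06,"ax":0,"ay":0,"az":0,"claw":1},{"x":0,"y":0,"z":-0.06,"ax":0,"ay":0,"az":0,"claw":1}]'
cat >> h.py <<'E'
def proj(c,p):
    Rc=R.from_quat(c['orientation']).inv(); q=Rc.apply(np.array(p)-c['eye'])
    K=np.array([[c['fx'],0,c['cx']],[0,c['fy'],c['cy']],[0,0,1]])
    return cv2.projectPoints(q[None],np.zeros(3),np.zeros(3),K,np.array(c['D'],float))[0][0,0]
E
python3 - <<'E'
from h import *
go(-170,0,90)
s=r.read_state();c=camera('scene'); T=R.from_quat(s['eef_rot'])
A=cv2.resize(c['color'][150:250,225:345],None,fx=6,fy=6,interpolation=cv2.INTER_CUBIC)
for k in (0,-.019,-.03,-.07):
    q=(proj(c,np.array(s['ee_pos'])+T.apply([0,0,k]))-[225,150])*6; print(k,q); cv2.drawMarker(A,tuple(int(v) for v in q),(0,0,255),0,14,1)
cv2.imwrite('pics/s6.png',A)
E
```

```text
time: 3.37
ee_pos: [0.5361, 0.2978, 0.088]
eef_rot: [0.998, -0.06, 0.001, -0.001]
ft_force: [-0.2, -0.0, -0.8]
width: 0.0005
t 3.37 dock [-121.1    2. ] z 0.088 w 0.0005 F dock [ 0.  -0.2] -0.8 | shift [-0.0018 -0.049  -0.0019] turn/2 [-0.0009 -0.0008  0.0027] q [-0.83  0.39  0.32  1.64 -0.13  1.13 -0.6 ]
0 [284.30466541 177.96286248]
-0.019 [282.55176697 137.47909707]
-0.03 [281.52303713 113.74282775]
-0.07 [277.69339169  25.52610248]
```

View pics/s6.png

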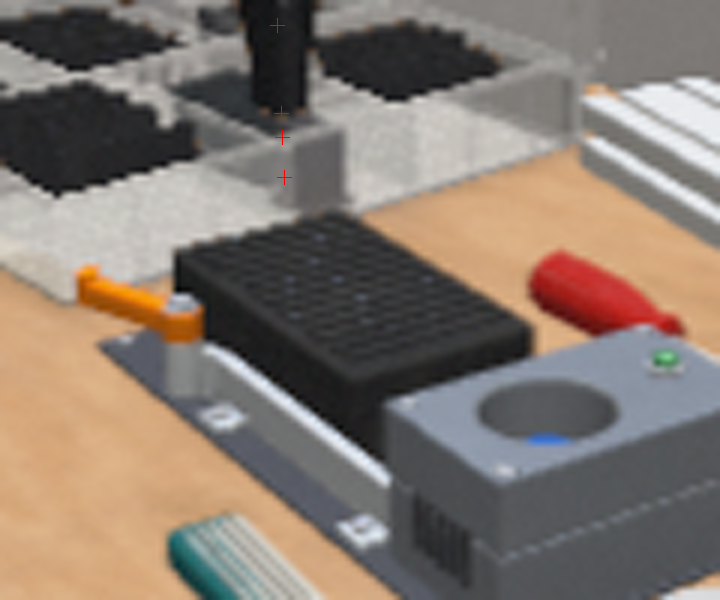

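The fingers really end about 30 mm short of the reported TCP: the tip is at (282,112) and the TCP projects to (284,178). The earlier sweep therefore just passed over the module's top. I'll treat true tip height as reported z + 0.031, back off, and go lower.

```bash
python3 -m crank '[{"x":0,"y":-0.02,"z":0,"ax":0,"ay":0,"az":0,"claw":1},{"x":0,"y":-0.035,"z":0,"ax":0,"ay":0,"az":0,"claw":1},{"x":-0.002,"y":-0.05,"z":0,"ax":0,"ay":0,"az":0,"claw":1},{"x":-0.002,"y":-0.05,"z":0,"ax":0,"ay":0,"az":0,"claw":1},{"x":-0.002,"y":-0.05,"z":0.01,"ax":0,"ay":0,"az":0,"claw":1}]'
python3 -m crank '[{"x":0,"y":0,"z":0.025,"ax":0,"ay":0,"az":0,"claw":1},{"x":0,"y":0,"z":0.05,"ax":0,"ay":0,"az":0,"claw":1},{"x":0,"y":0,"z":0.07,"ax":0,"ay":0,"az":0,"claw":1},{"x":0,"y":0,"z":0.085,"ax":0,"ay":0,"az":0,"claw":1},{"x":0,"y":0,"z":0.085,"ax":0,"ay":0,"az":0,"claw":1}]'
python3 - <<'E'
from h import *
go(-109,0,-10)
s=r.read_state();c=camera('scene'); T=R.from_quat(s['eef_rot'])
A=cv2.resize(c['color'][150:250,225:345],None,fx=6,fy=6,interpolation=cv2.INTER_CUBIC)
q=(proj(c,np.array(s['ee_pos'])+T.apply([0,0,-.031]))-[225,150])*6; print(q)
cv2.imwrite('pics/s7.png',A)
E
```

```text
time: 3.83
ee_pos: [0.5399, 0.3481, 0.0774]
eef_rot: [0.998, -0.06, 0.001, -0.001]
ft_force: [1.0, -0.6, 0.0]
width: 0.0009
time: 4.25
ee_pos: [0.5373, 0.3439, -0.0126]
eef_rot: [0.998, -0.061, -0.002, 0.002]
ft_force: [0.3, -0.3, -0.0]
width: 0.0006
t 4.25 dock [-166.9   -2.6] z -0.0126 w 0.0006 F dock [0.3 0.3] -0.0 | shift [ 0.0024  0.0579 -0.0023] turn/2 [0.0026 0.0022 0.0019] q [-0.85  0.56  0.28  1.63 -0.17  0.99 -0.64]
[233.195391   289.11961036]
```

No contact at reported z=-13 mm, which is below the bench, so the offset is confirmed. Push.

```bash
python3 -m crank '[{"x":0.002,"y":0.006,"z":0,"ax":0,"ay":0,"az":0,"claw":1},{"x":0.002,"y":0.012,"z":0,"ax":0,"ay":0,"az":0,"claw":1},{"x":0.002,"y":0.018,"z":0,"ax":0,"ay":0,"az":0,"claw":1},{"x":0.002,"y":0.023,"z":0,"ax":0,"ay":0,"az":0,"claw":1},{"x":0.002,"y":0.028,"z":0,"ax":0,"ay":0,"az":0,"claw":1}]'
python3 -c "
from h import *
go(-109,0,-10)"
python3 -m crank '[{"x":0,"y":0.004,"z":0,"ax":0,"ay":0,"az":0,"claw":1},{"x":0,"y":0.008,"z":0,"ax":0,"ay":0,"az":0,"claw":1},{"x":0,"y":0.011,"z":0,"ax":0,"ay":0,"az":0,"claw":1},{"x":0,"y":0.014,"z":0,"ax":0,"ay":0,"az":0,"claw":1},{"x":0,"y":0.017,"z":0,"ax":0,"ay":0,"az":0,"claw":1}]'
python3 - <<'E'
from h import *
go(-109,0,-10)
b=camera('top')['color']
for v in (200,212,225): print(v,[int(x) for x in b[v,290:326].mean(1)])
E
```

```text
time: 4.72
ee_pos: [0.5388, 0.3193, -0.0068]
eef_rot: [0.998, -0.06, 0.001, -0.001]
ft_force: [0.4, 4.2, 2.5]
width: 0.0006
t 4.72 dock [-142.7    2. ] z -0.0068 w 0.0006 F dock [-4.2 -0.1] 2.5 | shift [-0.0021  0.0337  0.0031] turn/2 [-0.0012 -0.0007  0.0025] q [-0.83  0.52  0.28  1.67 -0.17  0.97 -0.6 ]
time: 5.13
ee_pos: [0.5367, 0.3031, -0.0069]
eef_rot: [0.998, -0.06, 0.001, -0.001]
ft_force: [0.8, 6.2, 4.1]
width: 0.0002
t 5.13 dock [-126.4    2. ] z -0.0069 w 0.0002 F dock [-6.3  0.1] 4.1 | shift [-0.0021  0.0174  0.0031] turn/2 [-0.0013 -0.0008  0.0028] q [-0.81  0.5   0.29  1.7  -0.17  0.96 -0.58]
200 [53, 55, 52, 57, 58, 54, 55, 55, 53, 58, 59, 56, 56, 54, 55, 56, 56, 53, 57, 54, 53, 56, 57, 53, 53, 52, 52, 52, 53, 60, 76, 79, 79, 80, 80, 79]
212 [54, 56, 55, 54, 51, 55, 52, 56, 55, 56, 54, 54, 55, 57, 58, 54, 50, 50, 49, 55, 51, 54, 52, 50, 52, 51, 51, 52, 65, 76, 81, 80, 95, 126, 133, 109]
225 [55, 56, 53, 54, 55, 55, 59, 57, 56, 54, 55, 52, 53, 51, 51, 51, 50, 50, 49, 52, 50, 52, 49, 52, 50, 51, 56, 71, 78, 77, 78, 79, 79, 75, 60, 68]
```

Pushing works: the front edge moved 18 px, about 33 mm, leaving about 15 mm. Continue to the stops.

```bash
python3 -m crank '[{"x":-0.002,"y":0.003,"z":0,"ax":0,"ay":0,"az":0,"claw":1},{"x":-0.002,"y":0.006,"z":0,"ax":0,"ay":0,"az":0,"claw":1},{"x":-0.002,"y":0.009,"z":0,"ax":0,"ay":0,"az":0,"claw":1},{"x":-0.002,"y":0.012,"z":0,"ax":0,"ay":0,"az":0,"claw":1},{"x":-0.002,"y":0.014,"z":0,"ax":0,"ay":0,"az":0,"claw":1}]'
python3 -m crank '[{"x":0,"y":0.001,"z":0,"ax":0,"ay":0,"az":0,"claw":1},{"x":0,"y":0.002,"z":0,"ax":0,"ay":0,"az":0,"claw":1},{"x":0,"y":0.003,"z":0,"ax":0,"ay":0,"az":0,"claw":1},{"x":0,"y":0.004,"z":0,"ax":0,"ay":0,"az":0,"claw":1},{"x":0,"y":0.005,"z":0,"ax":0,"ay":0,"az":0,"claw":1}]'
python3 - <<'E'
from h import *
go(-109,0,-10)
b=camera('top')['color']
for v in (200,212,225): print(v,[int(x) for x in b[v,310:336].mean(1)])
E
```

```text
time: 5.6
ee_pos: [0.5331, 0.2897, -0.0071]
eef_rot: [0.998, -0.06, 0.001, -0.001]
ft_force: [4.9, 14.3, -2.7]
width: 0.0007
time: 6.02
ee_pos: [0.5333, 0.2898, -0.0063]
eef_rot: [0.998, -0.059, 0.002, -0.004]
ft_force: [7.2, 22.8, -3.0]
width: 0.0005
t 6.02 dock [-112.8    0.3] z -0.0063 w 0.0005 F dock [-23.5   4.3] -3.0 | shift [-0.0003  0.0038  0.0036] turn/2 [-0.0046 -0.0022  0.0043] q [-0.8   0.48  0.29  1.73 -0.17  0.95 -0.56]
200 [52, 53, 54, 55, 55, 52, 52, 53, 58, 59, 58, 55, 54, 53, 54, 51, 44, 42, 63, 105, 125, 127, 127, 127, 125, 126]
212 [49, 55, 57, 54, 54, 50, 49, 51, 55, 54, 52, 51, 50, 51, 48, 47, 63, 86, 120, 129, 130, 128, 127, 128, 129, 129]
225 [52, 50, 48, 48, 52, 52, 54, 53, 52, 50, 51, 51, 50, 50, 50, 67, 105, 124, 128, 127, 129, 128, 124, 109, 100, 95]
```

The module stops hard at TCP x=-113 with 23 N, and its front edge is at the head. I'll back off, lift, and move beside the latch.

```bash
python3 -m crank '[{"x":0,"y":-0.012,"z":0,"ax":0,"ay":0,"az":0,"claw":1},{"x":0,"y":-0.025,"z":0,"ax":0,"ay":0,"az":0,"claw":1},{"x":0,"y":-0.035,"z":-0.02,"ax":0,"ay":0,"az":0,"claw":1},{"x":0,"y":-0.035,"z":-0.05,"ax":0,"ay":0,"az":0,"claw":1},{"x":0,"y":-0.035,"z":-0.08,"ax":0,"ay":0,"az":0,"claw":1}]'
python3 -m crank '[{"x":-0.025,"y":0,"z":0,"ax":0,"ay":0,"az":0,"claw":1},{"x":-0.05,"y":0,"z":0,"ax":0,"ay":0,"az":0,"claw":1},{"x":-0.08,"y":0,"z":0,"ax":0,"ay":0,"az":0,"claw":1},{"x":-0.104,"y":0,"z":0,"ax":0,"ay":0,"az":0,"claw":1},{"x":-0.104,"y":0,"z":0,"ax":0,"ay":0,"az":0,"claw":1}]'
python3 - <<'E'
from h import *
go(-140,-104,-10)
c=camera('top'); cv2.imwrite('pics/c8.png',cv2.resize(c['color'][130:290,150:400],None,fx=3,fy=3))
s=camera('scene'); cv2.imwrite('pics/s8.png',np.hstack([cv2.resize(s['color'][150:250,225:345],None,fx=6,fy=6,interpolation=cv2.INTER_CUBIC)]))
go(-140,-104,-10)
E
```

```text
time: 6.48
ee_pos: [0.5349, 0.3177, 0.0715]
eef_rot: [0.998, -0.06, -0.001, 0.002]
ft_force: [-0.1, -0.5, -0.1]
width: 0.0004
time: 6.9
ee_pos: [0.4279, 0.3316, 0.0713]
eef_rot: [0.998, -0.058, -0.002, 0.001]
ft_force: [0.4, 0.9, 0.7]
width: 0.0004
t 6.9 dock [-141.  -109.5] z 0.0713 w 0.0004 F dock [-1.   0.3] 0.7 | shift [0.0058 0.0009 0.0813] turn/2 [0.0009 0.0017 0.0044] q [-0.98  0.26  0.27  1.84 -0.08  1.06 -0.79]
t 7.0 dock [-140.5 -105.2] z 0.0718 w 0.0001 F dock [-0.1  0.6] 0.4 | shift [0.0012 0.0004 0.0818] turn/2 [0.0004 0.0002 0.003 ] q [-0.98  0.26  0.28  1.83 -0.08  1.06 -0.79]
```

View pics/s8.png

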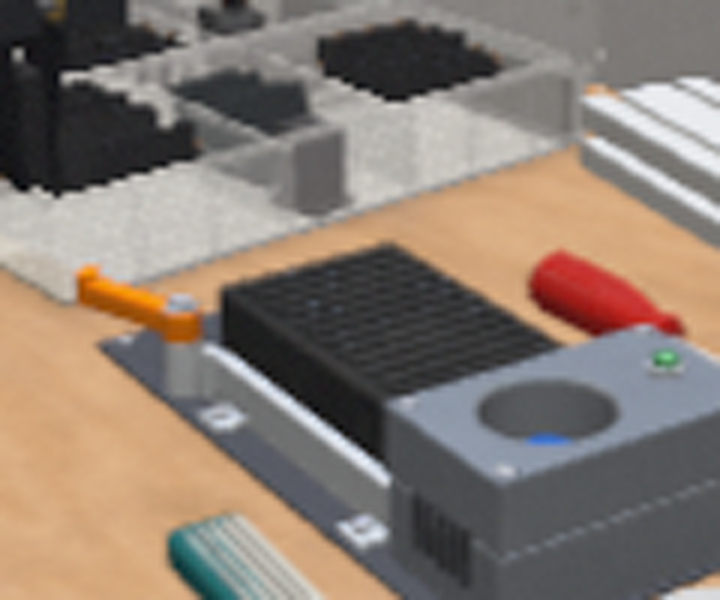

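The module sits against the head. Now I lower beside the latch and sweep it round.

```bash
python3 -m crank '[{"x":0,"y":0,"z":0.02,"ax":0,"ay":0,"az":0,"claw":1},{"x":0,"y":0,"z":0.04,"ax":0,"ay":0,"az":0,"claw":1},{"x":0,"y":0,"z":0.06,"ax":0,"ay":0,"az":0,"claw":1},{"x":0,"y":0,"z":0.08,"ax":0,"ay":0,"az":0,"claw":1},{"x":0,"y":0,"z":0.08,"ax":0,"ay":0,"az":0,"claw":1}]'
python3 -m crank '[{"x":0.012,"y":-0.004,"z":0,"ax":0,"ay":0,"az":0,"claw":1},{"x":0.026,"y":-0.008,"z":0,"ax":0,"ay":0,"az":0,"claw":1},{"x":0.035,"y":-0.011,"z":0,"ax":0,"ay":0,"az":0,"claw":1},{"x":0.044,"y":-0.013,"z":0,"ax":0,"ay":0,"az":0,"claw":1},{"x":0.053,"y":-0.013,"z":0,"ax":0,"ay":0,"az":0,"claw":1}]'
python3 - <<'E'
from h import *
go(-153,-52,-10)
s=camera('scene'); p=onz(s,222/6+225,288/6+150,.057)[:2]; print('module rear corner dock',(Rm.T@(p-t)*1000).round(1))
cv2.imwrite('pics/s9.png',cv2.resize(s['color'][150:250,225:345],None,fx=6,fy=6,interpolation=cv2.INTER_CUBIC))
E
```

```text
time: 7.42
ee_pos: [0.4319, 0.3279, -0.0118]
eef_rot: [0.998, -0.061, -0.002, 0.003]
ft_force: [-0.3, 0.3, -0.5]
width: 0.0007
time: 7.83
ee_pos: [0.4878, 0.3375, -0.0077]
eef_rot: [0.998, -0.06, -0.0, -0.0]
ft_force: [-1.8, 0.1, 0.5]
width: 0.0005
t 7.83 dock [-154.3  -50.9] z -0.0077 w 0.0005 F dock [ 0.1 -1.8] 0.5 | shift [-0.0011  0.0013  0.0023] turn/2 [-0.0001  0.0001  0.0024] q [-0.9   0.46  0.27  1.76 -0.15  0.94 -0.69]
module rear corner dock [-93.4 -45.1]
```

View pics/s9.png

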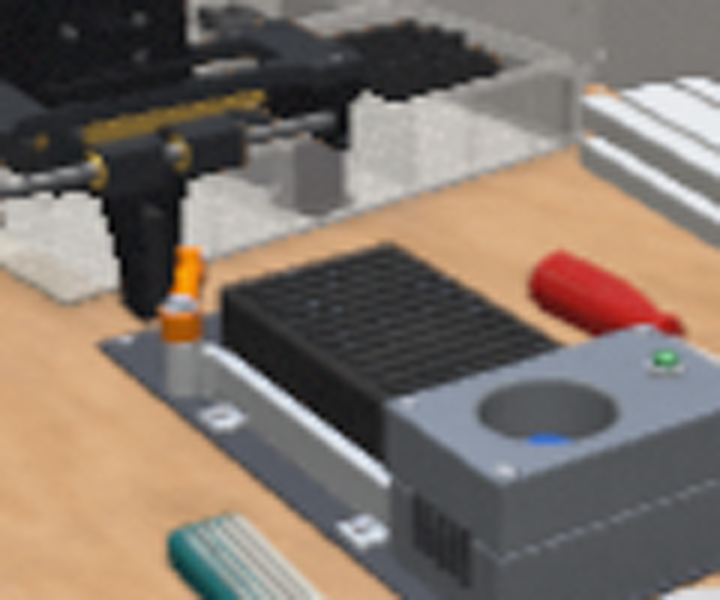

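The latch has swung to about 0.6 rad, with the fingers pushing behind it, and the module's rear corner is at home within measuring error. I'll finish the arc.

```bash
python3 -m crank '[{"x":0.009,"y":0.003,"z":0,"ax":0,"ay":0,"az":0,"claw":1},{"x":0.017,"y":0.007,"z":0,"ax":0,"ay":0,"az":0,"claw":1},{"x":0.025,"y":0.013,"z":0,"ax":0,"ay":0,"az":0,"claw":1},{"x":0.03,"y":0.02,"z":0,"ax":0,"ay":0,"az":0,"claw":1},{"x":0.034,"y":0.026,"z":0,"ax":0,"ay":0,"az":0,"claw":1}]'
python3 -m crank '[{"x":0,"y":0.002,"z":0,"ax":0,"ay":0,"az":0,"claw":1},{"x":0,"y":0.004,"z":0,"ax":0,"ay":0,"az":0,"claw":1},{"x":0,"y":0.006,"z":0,"ax":0,"ay":0,"az":0,"claw":1},{"x":0,"y":0.007,"z":0,"ax":0,"ay":0,"az":0,"claw":1},{"x":0,"y":0.007,"z":0,"ax":0,"ay":0,"az":0,"claw":1}]'
python3 -c "
from h import *
go(-123,-17,-10)"
```

```text
time: 8.3
ee_pos: [0.5185, 0.3059, -0.0079]
eef_rot: [0.998, -0.061, 0.0, 0.0]
ft_force: [-0.4, 0.5, 0.4]
width: 0.0005
time: 8.72
ee_pos: [0.5179, 0.3033, -0.0072]
eef_rot: [0.998, -0.06, 0.002, -0.002]
ft_force: [6.2, 8.7, -4.2]
width: 0.0004
t 8.72 dock [-124.2  -16.8] z -0.0072 w 0.0004 F dock [-9.4  5. ] -4.2 | shift [-0.0003  0.0012  0.0028] turn/2 [-0.0024 -0.0016  0.0032] q [-0.83  0.47  0.28  1.75 -0.16  0.94 -0.61]
```

The latch is at its stop: TCP at -124 as predicted, 9 N. Back off, lift, and go above the well.

```bash
python3 -m crank '[{"x":0,"y":-0.012,"z":0,"ax":0,"ay":0,"az":0,"claw":1},{"x":0,"y":-0.025,"z":0,"ax":0,"ay":0,"az":0,"claw":1},{"x":0,"y":-0.03,"z":-0.02,"ax":0,"ay":0,"az":0,"claw":1},{"x":0,"y":-0.03,"z":-0.05,"ax":0,"ay":0,"az":0,"claw":1},{"x":0,"y":-0.03,"z":-0.085,"ax":0,"ay":0,"az":0,"claw":1}]'
python3 -m crank '[{"x":0,"y":0.01,"z":-0.02,"ax":0,"ay":0,"az":0,"claw":1},{"x":0,"y":0.04,"z":-0.03,"ax":0,"ay":0,"az":0,"claw":1},{"x":0,"y":0.075,"z":-0.03,"ax":0,"ay":0,"az":0,"claw":1},{"x":0,"y":0.11,"z":-0.03,"ax":0,"ay":0,"az":0,"claw":1},{"x":0,"y":0.14,"z":-0.03,"ax":0,"ay":0,"az":0,"claw":1}]'
python3 -m crank '[{"x":0,"y":0.03,"z":0,"ax":0,"ay":0,"az":0,"claw":1},{"x":0,"y":0.06,"z":0,"ax":0,"ay":0,"az":0,"claw":1},{"x":0,"y":0.085,"z":0,"ax":0,"ay":0,"az":0,"claw":1},{"x":0,"y":0.1,"z":0,"ax":0,"ay":0,"az":0,"claw":1},{"x":0,"y":0.1,"z":0,"ax":0,"ay":0,"az":0,"claw":1}]'
python3 - <<'E'
from h import *
go(100,-14,25)
s=camera('scene')
cv2.imwrite('pics/s10.png',cv2.resize(s['color'][125:255,225:385],None,fx=4.5,fy=4.5,interpolation=cv2.INTER_CUBIC))
st=r.read_state();q=(proj(s,np.array(st['ee_pos'])+[0,0,.031])-[225,125])*4.5; print(q)
w=lambda x,y,z: np.r_[Rm@(np.array([x,y])/1000)+t,z/1000]
print('tip expected',(proj(s,w(-107,-3,47))-[225,125])*4.5)
go(100,-14,25)
E
```

```text
time: 9.13
ee_pos: [0.5185, 0.3307, 0.0761]
eef_rot: [0.998, -0.06, -0.002, 0.002]
ft_force: [0.3, 0.1, 0.7]
width: 0.0009
time: 9.55
ee_pos: [0.503, 0.1898, 0.1071]
eef_rot: [0.998, -0.06, -0.0, 0.0]
ft_force: [-0.3, -0.1, -0.8]
width: 0.0006
time: 9.97
ee_pos: [0.4913, 0.0889, 0.1072]
eef_rot: [0.998, -0.062, -0.0, 0.0]
ft_force: [0.7, 0.4, -0.1]
width: 0.0005
t 9.97 dock [ 91.8 -16.3] z 0.1072 w 0.0005 F dock [-0.5  0.6] -0.1 | shift [0.0023 0.0081 0.0822] turn/2 [0.0004 0.0002 0.0004] q [-0.67  0.12  0.43  1.92 -0.05  1.12 -0.34]
[393.80770096 288.06686269]
tip expected [220.2706374  319.68238429]
t 10.02 dock [ 89.5 -16.4] z 0.1072 w 0.001 F dock [-0.2  0. ] 0.3 | shift [0.0023 0.0105 0.0822] turn/2 [0.     0.0001 0.0014] q [-0.67  0.12  0.42  1.91 -0.06  1.12 -0.35]
```

View pics/s10.png

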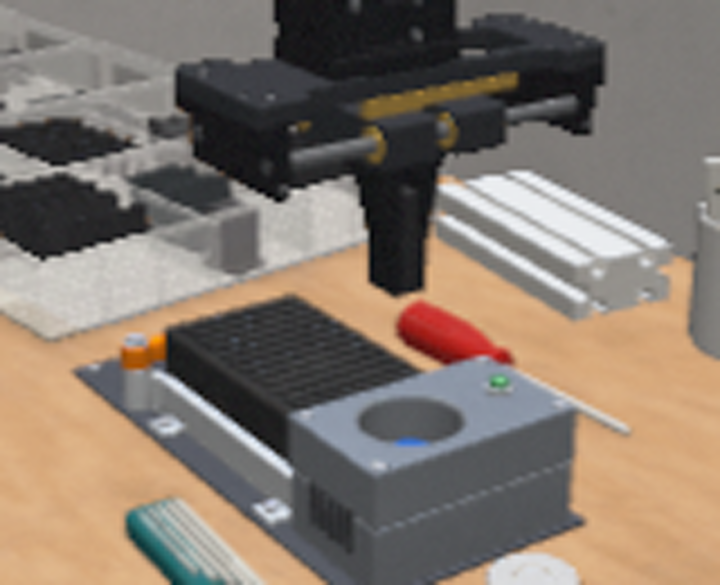

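The latch lies across behind the module, with its arm visible at (155,345). The fingertip is at (396,288), matching the predicted (394,288). I'll centre and descend to just above the rim.

```bash
python3 -m crank '[{"x":0.002,"y":0.006,"z":0.01,"ax":0,"ay":0,"az":0,"claw":1},{"x":0.002,"y":0.01,"z":0.03,"ax":0,"ay":0,"az":0,"claw":1},{"x":0.002,"y":0.01,"z":0.05,"ax":0,"ay":0,"az":0,"claw":1},{"x":0.002,"y":0.01,"z":0.055,"ax":0,"ay":0,"az":0,"claw":1},{"x":0.002,"y":0.01,"z":0.055,"ax":0,"ay":0,"az":0,"claw":1}]'
python3 - <<'E'
from h import *
go(100,-14,25)
s=camera('scene')
cv2.imwrite('pics/s11.png',cv2.resize(s['color'][180:250,280:370],None,fx=8,fy=8,interpolation=cv2.INTER_CUBIC))
go(100,-14,25)
E
```

```text
time: 10.43
ee_pos: [0.491, 0.0822, 0.0501]
eef_rot: [0.998, -0.06, -0.002, 0.001]
ft_force: [-0.4, -0.6, -0.3]
width: 0.0003
t 10.43 dock [ 98.5 -15.7] z 0.0501 w 0.0003 F dock [ 0.6 -0.4] -0.3 | shift [0.0018 0.0015 0.0251] turn/2 [0.0009 0.0016 0.0032] q [-0.65  0.2   0.43  1.97 -0.09  1.   -0.29]
t 10.48 dock [ 98.3 -14.8] z 0.0514 w 0.0004 F dock [ 0.1 -0.7] 0.5 | shift [0.0009 0.0017 0.0264] turn/2 [0.0005 0.0007 0.0031] q [-0.65  0.19  0.43  1.97 -0.09  1.   -0.29]
```

View pics/s11.png

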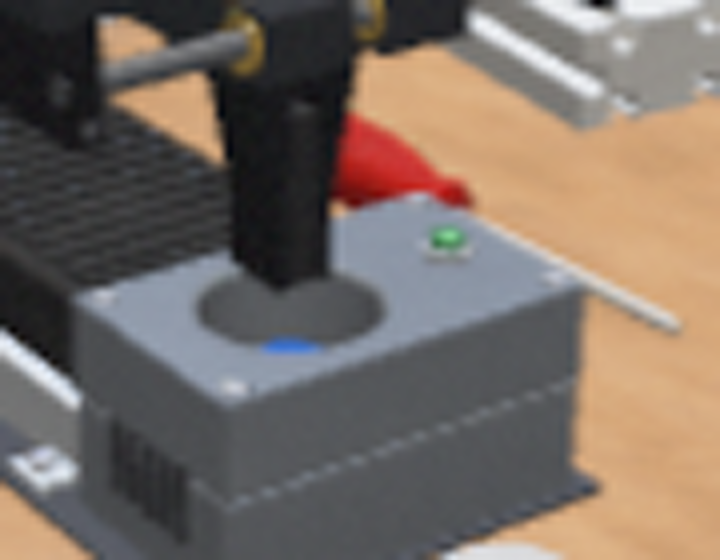

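The fingertip is centred over the well, with its bottom at (285,285). Descend in small steps and watch the force.

```bash
python3 -m crank '[{"x":0.001,"y":0.001,"z":0.007,"ax":0,"ay":0,"az":0,"claw":1},{"x":0.001,"y":0.001,"z":0.014,"ax":0,"ay":0,"az":0,"claw":1},{"x":0.001,"y":0.001,"z":0.02,"ax":0,"ay":0,"az":0,"claw":1},{"x":0.001,"y":0.001,"z":0.025,"ax":0,"ay":0,"az":0,"claw":1},{"x":0.001,"y":0.001,"z":0.027,"ax":0,"ay":0,"az":0,"claw":1}]'
python3 -m crank '[{"x":0,"y":0,"z":0.002,"ax":0,"ay":0,"az":0,"claw":1},{"x":0,"y":0,"z":0.004,"ax":0,"ay":0,"az":0,"claw":1},{"x":0,"y":0,"z":0.006,"ax":0,"ay":0,"az":0,"claw":1},{"x":0,"y":0,"z":0.007,"ax":0,"ay":0,"az":0,"claw":1},{"x":0,"y":0,"z":0.008,"ax":0,"ay":0,"az":0,"claw":1}]'
python3 -c "
from h import *
go(100,-14,17)"
```

```text
time: 10.9
ee_pos: [0.4927, 0.0805, 0.0241]
eef_rot: [0.998, -0.06, -0.0, 0.0]
ft_force: [0.2, -0.7, -0.4]
width: 0.0003
time: 11.32
ee_pos: [0.4932, 0.0806, 0.0175]
eef_rot: [0.998, -0.061, -0.0, -0.0]
ft_force: [-8.0, -0.7, 21.3]
width: 0.0003
t 11.32 dock [ 99.8 -13.3] z 0.0175 w 0.0003 F dock [ 1.8 -7.9] 21.3 | shift [-0.0007  0.0002  0.0005] turn/2 [-0.0002  0.      0.0024] q [-0.63  0.25  0.42  2.   -0.13  0.92 -0.27]
```

It reads 21 N at z=17.5 mm, the predicted bottom, so the key is bottomed. Hold briefly, then retract straight up.

```bash
python3 -m crank '[{"x":0,"y":0,"z":0,"ax":0,"ay":0,"az":0,"claw":1},{"x":0,"y":0,"z":0,"ax":0,"ay":0,"az":0,"claw":1},{"x":0,"y":0,"z":-0.01,"ax":0,"ay":0,"az":0,"claw":1},{"x":0,"y":0,"z":-0.025,"ax":0,"ay":0,"az":0,"claw":1},{"x":0,"y":0,"z":-0.04,"ax":0,"ay":0,"az":0,"claw":1}]'
python3 -m crank '[{"x":0,"y":0,"z":-0.03,"ax":0,"ay":0,"az":0,"claw":1},{"x":0,"y":0,"z":-0.06,"ax":0,"ay":0,"az":0,"claw":1},{"x":0,"y":0,"z":-0.09,"ax":0,"ay":0,"az":0,"claw":1},{"x":0,"y":0,"z":-0.1,"ax":0,"ay":0,"az":0,"claw":1},{"x":0,"y":0,"z":-0.1,"ax":0,"ay":0,"az":0,"claw":1}]'
python3 - <<'E'
from h import *
go(100,-14,17)
s=camera('scene')
cv2.imwrite('pics/s12.png',cv2.resize(s['color'][125:255,225:385],None,fx=4.5,fy=4.5,interpolation=cv2.INTER_CUBIC))
E
```

```text
time: 11.73
ee_pos: [0.4929, 0.0804, 0.0576]
eef_rot: [0.998, -0.061, -0.0, 0.0]
ft_force: [0.6, -0.2, 1.1]
width: 0.0003
time: 12.15
ee_pos: [0.4949, 0.081, 0.1602]
eef_rot: [0.998, -0.061, 0.003, -0.001]
ft_force: [0.4, 0.6, 0.2]
width: 0.0003
t 12.15 dock [ 99.2 -11.7] z 0.1602 w 0.0003 F dock [-0.6  0.3] 0.2 | shift [-0.003   0.0012  0.1432] turn/2 [-0.0015 -0.0024  0.0023] q [-0.67  0.07  0.44  1.85 -0.03  1.22 -0.34]
```

Run:
```python
from h import *
a=cv2.imread('pics/s10.png').astype(int); b=cv2.imread('pics/s12.png').astype(int)
for n,(x0,y0,x1,y1) in dict(latch=(110,325,170,415),module=(165,290,420,430),key=(360,395,465,450),head=(290,360,580,560),hexkeys=(120,490,270,585),driver=(395,295,630,440)).items():
    print(n,'mean diff',np.abs(a-b)[y0:y1,x0:x1].mean().round(2))
bl=lambda i:((i[...,0]>170)&(i[...,2]<110)).astype(int)[395:450,360:465]
print('blue px',bl(a).sum(),bl(b).sum())
close_job()
```

```text
latch mean diff 0.8
module mean diff 1.7
key mean diff 0.87
head mean diff 0.85
hexkeys mean diff 0.79
driver mean diff 0.91
blue px 153 152
the job is handed in; nothing more can be done
```

The job was done and handed in at about 12 s of robot time, but no verdict was reported. I pushed the module home, swung the latch across behind it, pressed the reset key to its bottom and let it come up again.

**What my checks showed**
- **Module:** it stopped hard with 23 N and looked seated against the head.
    - In the scene view its rear corner measured x = -93 mm, where home would be -100 mm. The TCP stopped 3 mm short of where I expected contact. I put both down to measuring error.
- **Latch:** it reached its stop with 9 N at the expected position, and the picture shows it lying across behind the module.
- **Key:** the finger stopped with 21 N upward at the expected full-press height.
- **End state:** comparing pictures from before and after the press, the key looks the same, so it came up. Nothing else there moved, including the hex keys and screwdriver. I did not check the puck's position at the end. The arm ended clear of everything, with no force on it.

**What disagreed**
- **Fingertip height:** the shut fingertips sit about 31 mm higher than the reported TCP. My first push therefore passed just over the module without moving it. I corrected for this from then on.
- **Pictures:** the last one could not be viewed because the 12-picture limit was reached, so that check was by numbers only.

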